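# Snap the finial cap onto the bangle post

## Task

On this jewellery stall, pull the bangle sledge by its yellow grip out from under the roofed display, along its track to the front stop. Then take the white finial cap, set it mouth-down over the steel stud of the bangle post and press until it clicks, and keep pressing after the click until the red sprung collar below it is pushed all the way down. Finish like that: the gripper stays on the cap, still pushing it down on the bottomed collar, and nothing else on the stall is disturbed.

Things in the scene. Friction and masses are not known exactly. Their poses are not given: they have to be found in the camera images.
- sledge (a joint): Travel in m of the dark wooden sledge on its straight track: 0 = fully in under the roof, 0.14 = out against the front stop; starts at 0 to 0.03. About 4 N of friction; stays where left. The roof (underside 112 mm above the counter) carries bracelet rolls up to 150 mm; its front edge is 65 mm beyond the yellow grip when the sledge is fully in.
- handle (a point): Centre of the sledge's upright yellow grip block: 16 mm along the track, 26 mm across it, 42 mm tall (21 mm above and below this point; the sledge's board is right below). x axis: along the track, INTO the display, so pulling out moves it along -x. y axis: level, across the track.
- stud_tip (a point): Top centre of the upright steel stud, 84 mm above the counter, carried by the sledge 105 mm from the grip along the grip's +x. z axis up. Stud 18 mm in diameter, its last 6 mm tapering to 10 mm; four sprung brass balls stick out of it to 24 mm diameter, 15.7 mm below the tip. With the sledge fully out the stud stands 100 mm clear of the roof's edge.
- collar (a joint): How far the red sprung collar (32 mm diameter, top 24 mm below the stud tip when free) is pushed down, in m: 0 = free, 0.005 = bottomed. Springs back when released: 1.3 N at first, about 9 N bottomed. Below it a 40 mm velvet post with bangles (68 mm over all), their top 40 mm below the stud tip.
- cap_center (a point): Centre (half-way up) of the loose white cylindrical finial cap with brass trim, 34 mm diameter, 50 mm tall, 50 to 85 g, standing mouth-down in a low dark tray (floor 4 mm, rim 12 mm high). z axis up. It is fully home on the stud, collar bottomed, when this point is 4 mm BELOW the stud tip.
- cap_mouth (a point): Centre of the cap's open underside, 25 mm below its centre. Lip 3 mm tall with a 20 mm bore, inside it a 27 mm space up to 33 mm, solid above. Going down the stud the lip meets the balls when this point is about 10 mm below the stud tip, needs about 5 to 12 N, clicks past them at about 19 mm, meets the red collar at 24 mm and is fully home at 29 mm.
- ring_box_center (a point): Bystander: centre of a closed blue ring box, 46 x 46 x 35 mm, in the same tray. Leave alone.
- brooch: Bystander: green glass brooch, 42 mm diameter, 14 mm tall, in the same tray; origin under its centre. Leave alone.
- jar: Bystander: amber jar with black lid, 52 mm diameter, 62 mm tall; origin under its centre. Leave alone.
- bangle: Bystander: copper bangle lying flat, 72 mm over all, 8 mm thick; origin under its centre. Leave alone.
- tin: Bystander: red and brass round tin, 70 mm diameter, 28 mm tall; origin under its centre. Leave alone.
- tag_block: Bystander: block of paper tags, 60 x 40 x 24 mm; origin under its centre. Leave alone.
There are look-alikes about, which are no part of the job. What is shaped like the part that bears cap_center but purple is not meant.

How it is judged:
On the way, in this order (a step that is already met when the one before it is completed fails the run):
1. the sledge is pulled out to its front stop (value of joint sledge above 0.13 m), for 0.2 s.
2. the cap is on the stud and has clicked over the balls (horizontal distance between cap_center and stud_tip below 0.004 m and angle between the z axis of cap_center and the z axis of stud_tip, either way round below 0.12 rad and z of cap_center in the frame of stud_tip below 0.0025 m), for 0.1 s.
At the end, for the whole second after the job is handed in: Sledge within 12 mm of its front stop; cap at rest on the stud, within 4 mm and 0.12 rad of its axis, its centre 2 mm or more below the stud tip; red collar down at least 3.6 of 5 mm; fingers on the cap with over 2 N, all through the last second; no bystander ever moved over 30 mm (value of joint sledge above 0.128 m and horizontal distance between cap_center and stud_tip below 0.004 m and angle between the z axis of cap_center and the z axis of stud_tip, either way round below 0.12 rad and z of cap_center in the frame of stud_tip below -0.002 m and value of joint collar above 0.0036 m and contact force between the fingers and cap above 2 N and linear speed of cap below 0.02 m/s); the arm keeps its last pose, push and grip.
It fails at once if something else in the tray or on the counter is disturbed (moved more than 30 mm) (distance of any of ring_box_center, brooch, jar, bangle, tin, tag_block from where it was at the start of the episode above 0.03 m).
It also fails if it takes over 61 s, if anything falls off the work surface, if the arm or the gripper's body presses on something with over 40 N, if the wrist force passes 120 N, or if a joint passes its speed limit or range.

## Robot

A 6-joint arm with a two-finger parallel gripper is mounted at the origin on the work surface. World frame = base frame: x ahead of the robot, y to its left, z up, the work surface at z = 0. Lengths are in m, angles in rad, forces in N, time in s.
With the tool pointing down it reaches from about 0.325 to 0.9 m from the base axis. Payload 6.1 kg.
Tool frame: the origin (TCP) lies on the centre line of the jaws, within the pads' length; the fingertips stand 17 mm ahead of it and the grasp point (between the pads) lies 2 mm behind it; z points along the fingers, y is the direction in which the jaws open and shut (so a half turn about z gives the same grasp; the last joint's range is limited). The gripper opens to 85 mm and grips with 20 to 120 N. Pads are 22 mm wide; open, the fingers measure 114 mm over their backs; the gripper's body (76 mm by 85 mm) begins 54 mm behind the grasp point. The pads swing forward as they close: fully open they stand 13 mm farther back than shut.
Start: joints at [-1.345, 0.22, 1.526, -0, 1.395, -0.126], TCP at [0.215, -0.587, 0.248] pointing down, gripper open.
Joint ranges: [-2.98, 2.98], [-0.91, 2.08], [0.09, 2.57], [-1.24, 4.39], [0.2, 2.65], [-2.68, 2.68]. Speed limits (rad/s): [2.57, 2.57, 3.01, 3.14, 3.14, 3.14].

## Interface

Orientations are given as a unit quaternion [w, x, y, z].
In Python, from rig import robot, cams gives the robot as it stands.
- The arm moves only by the shell command python3 -m inch 'ROWS' [OPENING]. ROWS is JSON, a list of rows, each an object of numbers: "x", "y", "z": the shift along the world's x, y, z in mm; "spin": the turn about the world's z in degrees. A call has 1 to 8 rows; each row is the pose to reach, as a shift and turn from the pose commanded when the call began; what a row does not reach only later rows make up. A row lasts 1/8 s, in which the tool goes at most 62.5 mm and 10.7 degrees, less where a joint would pass 70% of its speed; a pose out of reach is approached as far as the arm can. A call with a gripper value outside its range is refused whole. OPENING is the closure, from 0 (fully open) to 1 (shut), set as the call begins (- or left out, the last holds). The fingers move at their own pace and stop on an object; the grip force is fixed at half the most. Time passes only in rows, so rows that repeat a pose let the fingers close. It gives the time, the measured TCP pose, the force and the opening at its end, in the units of the state.
- robot.get_obs(): the state, without advancing time (a new reading comes with each control period).
- cams.get_image(name): name is "scene" or "top" or "wrist"; returns the picture (400x640x3 uint8, blue, green, red); there is no depth.
- cams.camera_info(name): a dict with "K" (3x3 intrinsics, pixels), "cam_to_world" (4x4, takes a point from camera to world coordinates). Camera axes: x right, y down, z forward; pixel columns grow to the right and rows downward; lengths in m; the calibration is good to about 2 mm. A picture is of the moment at which its call begins: read the wrist's pose just before it. camera_info takes no time and is no camera call; for the wrist camera it gives the pose at the moment of the call.
- robot.hand_in(): hands the job in, once; it reports no verdict.
The state is a dict: "time_s": time; "joint_positions": joint angles; "joint_vel": joint speeds; "joint_efforts": joint torques, N m; "tcp_pos": TCP position; "orientation": TCP orientation; "wrist_force": force on the tool from outside, world axes, zero at the start; "ft_torque": the same for the moment, N m; "width": opening from 0.0 (shut) to 1.0 (fully open).
Only numpy, scipy, OpenCV 4.12 (cv2) and the standard library are available. Lean on these libraries where they do the work, as an engineer would, in place of code of your own. Each camera call takes 0.05 s, during which the arm holds its last target. There are 200 camera calls.

## Working session

There is one attempt and no reset: what is moved stays moved. The work goes in short steps, Python scripts to look and compute and a shell command to move; the robot and the scene stay as the last step left them, time stands still between calls to the robot, and variables do not carry over. Pictures are saved under pics/ and viewed, about 8 in all and at most 12, crops included, and the job is handed in when it is done.

```bash
mkdir -p pics; ls
python3 - <<'E'
from rig import robot,cams
import cv2,numpy as np
np.set_printoptions(precision=4,suppress=True)
a=cams.get_image("scene");b=cams.get_image("top")
cv2.imwrite("pics/scene0.png",a);cv2.imwrite("pics/top0.png",b)
for n in("scene","top","wrist"):
    i=cams.camera_info(n);print(n,np.array(i["K"]).tolist());print(np.array(i["cam_to_world"]))
print(robot.get_obs())
E
```

```text
pics
scene [[513.5666438639397, 0.0, 320.80247642773054], [0.0, 513.5666438639397, 205.08671749276337], [0.0, 0.0, 1.0]]
[[ 0.4307  0.5924 -0.6809  1.3293]
 [ 0.9025 -0.2799  0.3273 -0.3371]
 [ 0.0033 -0.7555 -0.6552  0.8619]
 [ 0.      0.      0.      1.    ]]
top [[388.81419919933415, 0.0, 315.6308861258402], [0.0, 388.81419919933415, 199.33353444593365], [0.0, 0.0, 1.0]]
[[-0.0011 -0.9987  0.0504  0.4864]
 [-1.      0.0013  0.0041  0.0722]
 [-0.0042 -0.0504 -0.9987  1.025 ]
 [ 0.      0.      0.      1.    ]]
wrist [[337.27615723317314, 0.0, 318.6135253245489], [0.0, 337.27615723317314, 204.55431677576493], [0.0, 0.0, 1.0]]
[[ 0.3445 -0.9069 -0.2426  0.2758]
 [-0.9388 -0.333  -0.0885 -0.5651]
 [-0.0005  0.2582 -0.9661  0.3717]
 [ 0.      0.      0.      1.    ]]
{'time_s': 0.1, 'joint_positions': array([-1.3451,  0.2212,  1.5275,  0.    ,  1.3947, -0.1261]), 'joint_vel': array([ 0.0005, -0.0015, -0.0046,  0.0004, -0.    ,  0.0007]), 'joint_efforts': array([ -0.0003, -49.8245, -39.055 ,  -0.0005,   0.0057,   0.    ]), 'tcp_pos': array([ 0.2152, -0.5862,  0.2473]), 'orientation': array([-0.0009,  0.9846,  0.175 , -0.    ]), 'wrist_force': array([ 0.1677, -1.001 ,  0.2047]), 'ft_torque': array([-0.0449,  0.0166,  0.0505]), 'width': 0.9986404955704858}
```

View pics/top0.png

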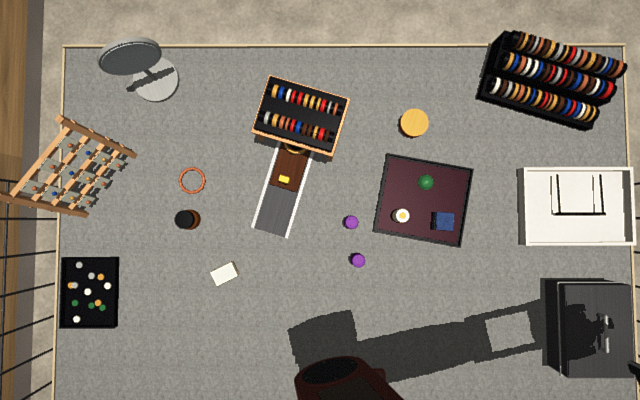

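View pics/scene0.png

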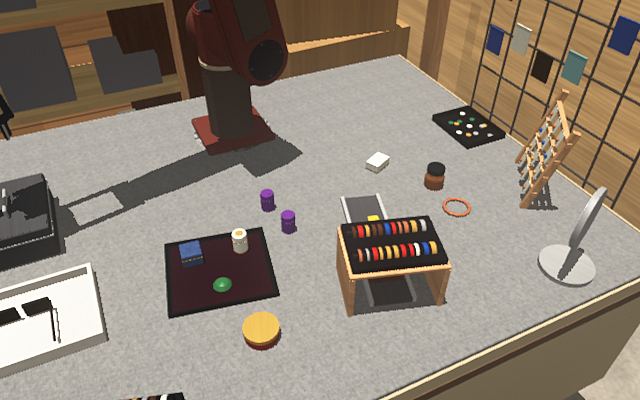

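The top view shows the yellow grip at (284,179) on the track, with the roof at about (300,115). The tray is at about (423,200).

Candidates for the cap:
- white with brass at (402,215), in the tray
- purple at (351,222)
- purple at (358,260)

By the description I choose the white one at (402,215). The white tag block at (224,273) is a bystander.

```bash
cat > h.py <<'E'
import numpy as np,cv2
from rig import robot,cams
np.set_printoptions(precision=4,suppress=True)
def ray(n,uv,info=None):
    i=info or cams.camera_info(n);T=np.array(i["cam_to_world"]);d=np.linalg.inv(np.array(i["K"]))@[uv[0],uv[1],1.]
    return T[:3,3],T[:3,:3]@d
def plane(n,uv,z,info=None):
    o,d=ray(n,uv,info);return o+d*(z-o[2])/d[2]
def tri(r1,r2):
    (o1,d1),(o2,d2)=r1,r2;s=np.linalg.lstsq(np.c_[d1,-d2],o2-o1,rcond=None)[0]
    p,q=o1+d1*s[0],o2+d2*s[1];return (p+q)/2,np.linalg.norm(p-q)
def blobs(img,lo,hi,amin=15,roi=None):
    m=cv2.inRange(cv2.cvtColor(img,cv2.COLOR_BGR2HSV),np.array(lo),np.array(hi))
    if roi: k=np.zeros_like(m);x0,y0,x1,y1=roi;k[y0:y1,x0:x1]=255;m&=k
    cs,_=cv2.findContours(m,cv2.RETR_EXTERNAL,cv2.CHAIN_APPROX_NONE)
    return sorted([c for c in cs if cv2.contourArea(c)>=amin],key=cv2.contourArea,reverse=True)
E
python3 - <<'E'
from h import *
a=cv2.imread("pics/scene0.png");b=cv2.imread("pics/top0.png")
for n,im,r in(("top",b,(270,165,300,190)),("scene",a,(360,205,390,225))):
    for c in blobs(im,(20,130,120),(35,255,255),5,r)[:2]:
        R=cv2.minAreaRect(c);print(n,"grip",R,cv2.boundingRect(c))
        if n=="top":
            for z in(.05,.06):print(plane(n,R[0],z),[plane(n,p,z)[:2] for p in cv2.boxPoints(R)])
for n,im,r in(("top",b,(388,203,416,228)),("scene",a,(228,225,250,256))):
    for c in blobs(im,(0,0,150),(179,110,255),5,r)[:2]:
        R=cv2.minAreaRect(c);print(n,"cap",R,cv2.boundingRect(c))
        if n=="top":print(plane(n,R[0],.054))
# track edges
for uv in((252,228),(277,150),(289,237),(311,158)):print("trk",plane("top",uv,.01))
f=lambda im,x,y:cv2.resize(im[y:y+50,x:x+65],None,fx=6,fy=6,interpolation=2)
cv2.imwrite("pics/crop.png",np.vstack([np.hstack([f(b,258,145),f(b,370,190)]),np.hstack([f(a,340,190),f(a,210,215)])]))
E
```

```text
top grip ((283.7499694824219, 178.75001525878906), (10.75174331665039, 6.640782833099365), 18.43494987487793) (278, 174, 12, 9)
[0.5877 0.1564 0.05  ] [array([0.584 , 0.1719]), array([0.6   , 0.1667]), array([0.5913, 0.1409]), array([0.5754, 0.1462])]
[0.5866 0.1555 0.06  ] [array([0.583 , 0.1709]), array([0.5988, 0.1657]), array([0.5902, 0.1402]), array([0.5745, 0.1454])]
scene grip ((372.5, 217.5), (5.0, 11.0), 90.0) (367, 215, 12, 6)
top cap ((402.5, 215.5), (13.0, 13.0), 90.0) (396, 209, 14, 14)
[ 0.4948 -0.1404  0.054 ]
scene cap ((238.5, 238.5), (27.0, 21.0), 90.0) (228, 225, 22, 28)
trk [0.4631 0.2422 0.01  ]
trk [0.6678 0.1779 0.01  ]
trk [0.4396 0.1457 0.01  ]
trk [0.6465 0.0884 0.01  ]
```

View pics/crop.png

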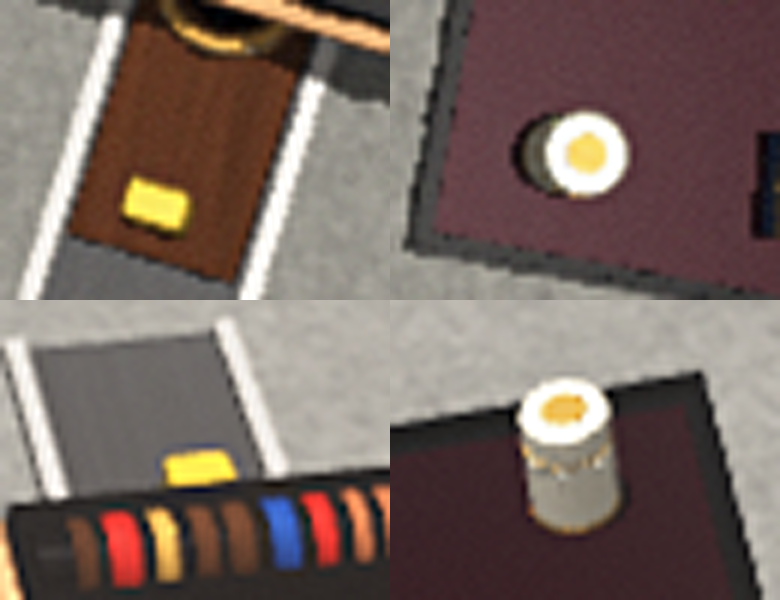

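The crop confirms the choice. The cap at top-view (402,215) is white with a brass centre, and the grip is the yellow block at (284,179). Next I triangulate the grip's top and the cap's top.

Run:
```python
from h import *
for t,s in(((288.3,182.5),(367.,215.5)),((278.5,180.5),(378.7,215.)),((402.7,215.),(238.,233.))):
    print(tri(ray("top",t),ray("scene",s)))
R=np.array(cams.camera_info("wrist")["cam_to_world"]);o=robot.get_obs();print(R[:3,3]-o["tcp_pos"])
```

```text
(array([0.577 , 0.1439, 0.0618]), np.float64(0.0002386213932366705))
(array([0.5832, 0.1702, 0.0581]), np.float64(0.003044473183869782))
(array([ 0.4956, -0.1424,  0.0523]), np.float64(0.00251674288995165))
[0.0606 0.0211 0.1244]
```

```bash
python3 -m inch '[{"x":27,"y":53,"spin":10},{"x":53,"y":106,"spin":20},{"x":80,"y":159,"spin":30},{"x":107,"y":212,"spin":41},{"x":133,"y":265,"spin":51},{"x":160,"y":318,"spin":61},{"x":186,"y":371,"spin":71},{"x":213,"y":424,"spin":82}]'
python3 -m inch '[{"x":27,"y":53,"spin":10},{"x":53,"y":106,"spin":20},{"x":80,"y":159,"spin":30},{"x":107,"y":212,"spin":41},{"x":133,"y":265,"spin":51},{"x":160,"y":318,"spin":61},{"x":160,"y":318,"spin":61},{"x":160,"y":318,"spin":61}]'
python3 - <<'E'
from h import *
i=cams.camera_info("wrist");a=cams.get_image("wrist");cv2.imwrite("pics/w1.png",a)
o=robot.get_obs();print(o["tcp_pos"],o["orientation"],o["time_s"],o["wrist_force"])
for c in blobs(a,(20,130,80),(35,255,255),40)[:4]:
    R=cv2.minAreaRect(c);print(R,cv2.boundingRect(c),plane("wrist",R[0],.06,i))
    print([plane("wrist",p,.06,i)[:2] for p in cv2.boxPoints(R)])
E
```

```text
[ 0.2153 -0.5863  0.2474] [-0.0008  0.9846  0.175  -0.    ] 0.15 [ 0.3495 -0.2125 -0.0307]invalid input
invalid input
```

View pics/w1.png

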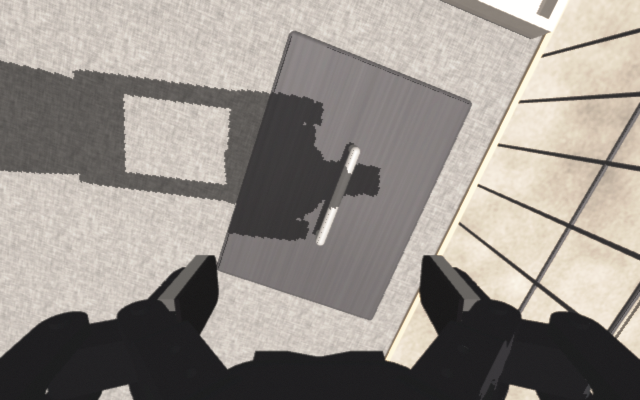

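The move was refused, so the arm hasn't moved and the wrist picture only shows the start area. Each row probably needs all four keys.

```bash
python3 -m inch '[{"x":27,"y":53,"z":0,"spin":10},{"x":53,"y":106,"z":0,"spin":20},{"x":80,"y":159,"z":0,"spin":30},{"x":107,"y":212,"z":0,"spin":41},{"x":133,"y":265,"z":0,"spin":51},{"x":160,"y":318,"z":0,"spin":61},{"x":186,"y":371,"z":0,"spin":71},{"x":213,"y":424,"z":0,"spin":82}]'
```

```text
time_s: 1.15
tcp_pos: [0.4288, -0.1609, 0.2483]
orientation: [0.0, 0.628, 0.778, 0.0]
wrist_force: [1.0, 0.2, -0.5]
width: 1.0
```

```bash
python3 -m inch '[{"x":27,"y":53,"z":0,"spin":10},{"x":53,"y":106,"z":0,"spin":20},{"x":80,"y":159,"z":0,"spin":30},{"x":107,"y":212,"z":0,"spin":41},{"x":133,"y":265,"z":0,"spin":51},{"x":160,"y":318,"z":0,"spin":61},{"x":160,"y":318,"z":0,"spin":61},{"x":160,"y":318,"z":0,"spin":61}]'
python3 - <<'E'
from h import *
i=cams.camera_info("wrist");a=cams.get_image("wrist");cv2.imwrite("pics/w2.png",a)
o=robot.get_obs();print(o["tcp_pos"],o["orientation"],o["time_s"],o["wrist_force"])
for c in blobs(a,(20,130,80),(35,255,255),40)[:4]:
    R=cv2.minAreaRect(c);print(R,cv2.boundingRect(c),plane("wrist",R[0],.06,i))
    print([plane("wrist",p,.06,i)[:2] for p in cv2.boxPoints(R)])
E
```

```text
time_s: 2.15
tcp_pos: [0.5878, 0.1552, 0.2475]
orientation: [-0.001, 0.149, 0.989, -0.0]
wrist_force: [-0.4, -0.2, -0.2]
width: 0.999
[0.5879 0.1545 0.2479] [-0.0004  0.1493  0.9888 -0.0004] 2.2 [-0.4767 -0.111  -0.6032]
((317.5, 182.0), (22.0, 27.0), 90.0) (304, 171, 28, 23) [0.5832 0.1536 0.06  ]
[array([0.5695, 0.1447]), array([0.5769, 0.1687]), array([0.5971, 0.1627]), array([0.5896, 0.1382])]
```

View pics/w2.png

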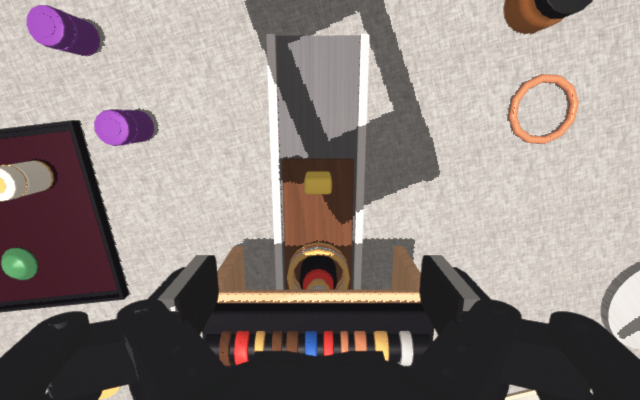

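The grip shows at (317,182), centred and square to the jaws. The stud is under the roof at about (318,285), and the shadow covers the grip. I descend with the jaws partly closed.

```bash
python3 -m inch '[{"x":-2,"y":-1,"z":-60,"spin":0},{"x":-2,"y":-1,"z":-110,"spin":0},{"x":-2,"y":-1,"z":-150,"spin":0},{"x":-2,"y":-1,"z":-180,"spin":0},{"x":-2,"y":-1,"z":-203,"spin":0},{"x":-2,"y":-1,"z":-203,"spin":0}]' 0.4
python3 -m inch '[{"x":0,"y":0,"z":0,"spin":0},{"x":0,"y":0,"z":0,"spin":0},{"x":0,"y":0,"z":0,"spin":0},{"x":0,"y":0,"z":0,"spin":0}]' 1
```

```text
time_s: 2.95
tcp_pos: [0.5844, 0.1525, 0.0436]
orientation: [-0.002, 0.15, 0.989, -0.001]
wrist_force: [-0.6, 0.5, -0.0]
width: 0.597
time_s: 3.45
tcp_pos: [0.5876, 0.1541, 0.0473]
orientation: [0.001, 0.149, 0.989, 0.0]
wrist_force: [-1.3, -2.1, 7.6]
width: 0.292
```

```bash
python3 -m inch '[{"x":-10,"y":3,"z":0,"spin":0},{"x":-24,"y":7,"z":0,"spin":0},{"x":-38,"y":12,"z":0,"spin":0},{"x":-53,"y":16,"z":0,"spin":0},{"x":-67,"y":20,"z":0,"spin":0},{"x":-81,"y":25,"z":0,"spin":0},{"x":-96,"y":29,"z":0,"spin":0}]'
python3 -m inch '[{"x":-5,"y":2,"z":0,"spin":0},{"x":-10,"y":3,"z":0,"spin":0},{"x":-14,"y":4,"z":0,"spin":0}]'
```

```text
time_s: 4.32
tcp_pos: [0.4921, 0.1833, 0.0473]
orientation: [0.003, 0.149, 0.989, 0.0]
wrist_force: [5.3, -2.0, 7.9]
width: 0.296
time_s: 4.7
tcp_pos: [0.4782, 0.1875, 0.0473]
orientation: [0.002, 0.149, 0.989, 0.001]
wrist_force: [3.9, -2.0, 7.0]
width: 0.294
```

```bash
python3 -m inch '[{"x":-5,"y":2,"z":0,"spin":0},{"x":-10,"y":3,"z":0,"spin":0}]'
python3 -m inch '[{"x":-5,"y":1,"z":0,"spin":0},{"x":-8,"y":2,"z":0,"spin":0}]'
```

```text
time_s: 4.95
tcp_pos: [0.4684, 0.1905, 0.0473]
orientation: [0.002, 0.149, 0.989, 0.001]
wrist_force: [4.3, -1.2, 6.6]
width: 0.293
time_s: 5.2
tcp_pos: [0.4667, 0.1911, 0.0475]
orientation: [0.01, 0.148, 0.989, 0.001]
wrist_force: [36.9, -11.6, -22.4]
width: 0.292
```

```bash
python3 -m inch '[{"x":4,"y":-1,"z":0,"spin":0},{"x":4,"y":-1,"z":0,"spin":0},{"x":4,"y":-1,"z":0,"spin":0}]'
python3 -m inch '[{"x":4,"y":-1,"z":0,"spin":0},{"x":4,"y":-1,"z":0,"spin":0},{"x":4,"y":-1,"z":0,"spin":0}]' 0.4
python3 -m inch '[{"x":0,"y":0,"z":30,"spin":0},{"x":0,"y":0,"z":80,"spin":0},{"x":20,"y":-20,"z":140,"spin":0},{"x":40,"y":-40,"z":180,"spin":0},{"x":40,"y":-40,"z":180,"spin":0},{"x":40,"y":-40,"z":180,"spin":0}]'
python3 - <<'E'
from h import *
i=cams.camera_info("wrist");a=cams.get_image("wrist");cv2.imwrite("pics/w3.png",a);b=cams.get_image("top");s=cams.get_image("scene")
cv2.imwrite("pics/top3.png",b);cv2.imwrite("pics/scene3.png",s)
np.savez("w3.npz",K=i["K"],T=i["cam_to_world"])
print(robot.get_obs()["tcp_pos"])
f=lambda im,x,y:cv2.resize(im[y:y+60,x:x+64],None,fx=6,fy=6,interpolation=2)
cv2.imwrite("pics/c3.png",np.vstack([cv2.resize(a,(768,480))[120:360],np.hstack([f(b,250,150),f(s,335,170)])[:360]]))
E
```

```text
time_s: 5.58
tcp_pos: [0.4668, 0.1911, 0.0474]
orientation: [0.005, 0.148, 0.989, 0.001]
wrist_force: [12.3, -5.0, -0.9]
width: 0.292
time_s: 5.95
tcp_pos: [0.4654, 0.1904, 0.0448]
orientation: [-0.001, 0.149, 0.989, -0.0]
wrist_force: [-0.3, -0.1, -0.4]
width: 0.603
time_s: 6.7
tcp_pos: [0.5054, 0.1504, 0.2242]
orientation: [-0.001, 0.149, 0.989, -0.0]
wrist_force: [0.0, -1.4, -0.4]
width: 0.602
[0.5047 0.1506 0.2231]
```

View pics/c3.png

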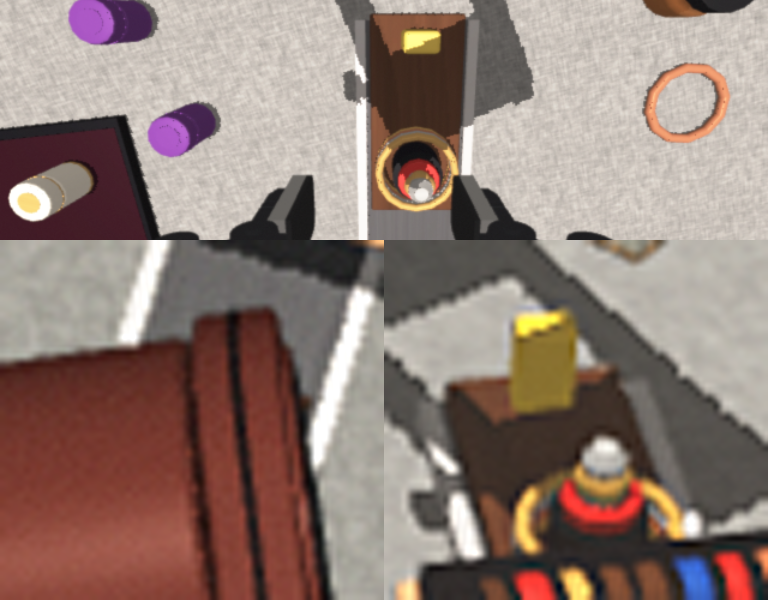

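The sledge is out. The stud tip shows at wrist (351,257) and scene (372,204). The grip's top is at wrist (351,134).

```bash
python3 - <<'E'
from h import *
a=cv2.imread("pics/w3.png");s=cv2.imread("pics/scene3.png");d=np.load("w3.npz");i=dict(K=d["K"],cam_to_world=d["T"])
for c in blobs(a,(0,0,150),(179,70,255),15,(335,235,370,275))[:2]:
    (u,v),r=cv2.minEnclosingCircle(c);print("stud w",u,v,r,cv2.boundingRect(c));w=(u,v)
for c in blobs(s,(0,0,130),(179,70,255),8,(362,196,382,212))[:2]:print("stud s",cv2.boundingRect(c))
for w in((351,257),(351,259)):
  print(w,plane("wrist",w,.084,i),tri(ray("wrist",w,i),ray("scene",(371.6,204.))))
for c in blobs(a,(20,130,80),(35,255,255),40,(330,110,372,150))[:1]:
    x,y,ww,h=cv2.boundingRect(c);e=plane("wrist",(x+ww/2,y+h),.06,i);u=np.array([.956,-.294,0]);print("grip",x,y,ww,h,e-8e-3*u,"stud exp",e+.097*u)
for z in(.05,.054):
  for c in blobs(a,(0,0,150),(179,110,255),40,(0,245,50,295))[:1]:
    print("cap",cv2.boundingRect(c),plane("wrist",(33/1.2-.5,(203+120)/1.2-.5),z,i))
E
cat > /dev/null
```

```text
stud w 350.9142150878906 259.6255187988281 10.556442260742188 (341, 250, 20, 19)
stud s (368, 203, 8, 6)
(351, 257) [0.5619 0.16   0.084 ] (array([0.564 , 0.1608, 0.0805]), np.float64(0.002173069448687875))
(351, 259) [0.5636 0.1595 0.084 ] (array([0.5652, 0.1602, 0.0817]), np.float64(0.0018743403687543872))
grip 335 124 33 21 [0.4666 0.1897 0.06  ] stud exp [0.567  0.1588 0.06  ]
cap (7, 247, 37, 38) [ 0.4969 -0.1438  0.05  ]
cap (7, 247, 37, 38) [ 0.4962 -0.1397  0.054 ]
```

```bash
python3 -m inch '[{"x":-2,"y":-60,"z":0,"spin":0},{"x":-4,"y":-120,"z":0,"spin":0},{"x":-6,"y":-180,"z":0,"spin":0},{"x":-8,"y":-240,"z":0,"spin":0},{"x":-10,"y":-291,"z":-10,"spin":0},{"x":-10,"y":-291,"z":-30,"spin":0},{"x":-10,"y":-291,"z":-30,"spin":0},{"x":-10,"y":-291,"z":-30,"spin":0}]'
python3 - <<'E'
from h import *
i=cams.camera_info("wrist");a=cams.get_image("wrist");cv2.imwrite("pics/w4.png",a);t=cams.get_image("top");cv2.imwrite("pics/top4.png",t)
print(robot.get_obs()["tcp_pos"])
for c in blobs(a,(0,0,120),(179,140,255),200,(270,100,370,330))[:3]:
    x,y,w,h=cv2.boundingRect(c);print((x,y,w,h),plane("wrist",(x+w/2,y+h-w/2),.054,i))
for c in blobs(a,(15,80,120),(35,255,255),40,(270,100,370,330))[:3]:
    x,y,w,h=cv2.boundingRect(c);print("brass",(x,y,w,h),plane("wrist",(x+w/2-.5,y+h/2-.5),.054,i))
E
```

```text
time_s: 7.85
tcp_pos: [0.4962, -0.1398, 0.1951]
orientation: [-0.0, 0.148, 0.989, 0.0]
wrist_force: [-0.4, -0.3, 0.9]
width: 0.599
[ 0.4968 -0.14    0.196 ]
(270, 100, 70, 126) [ 0.487  -0.1501  0.054 ]
(270, 269, 25, 35) [ 0.5672 -0.1963  0.054 ]
(343, 100, 27, 23) [ 0.4381 -0.0936  0.054 ]
brass (305, 188, 22, 21) [ 0.4951 -0.1438  0.054 ]
```

View pics/w4.png

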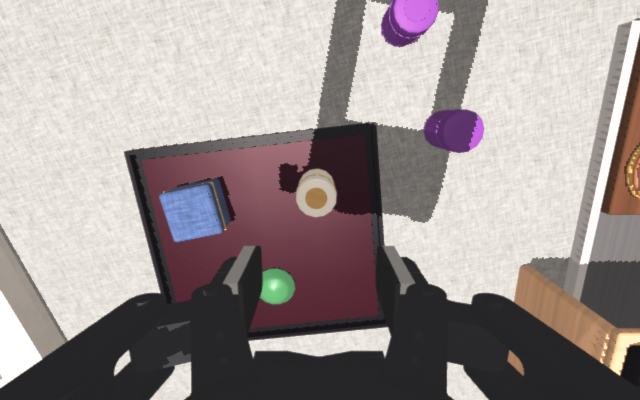

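The cap, with its brass centre, is at wrist (316,198), between the jaws. The ring box at (195,212) and the brooch at (274,287) are both clear of the fingers.

```bash
python3 -m inch '[{"x":-1,"y":-2,"z":-50,"spin":0},{"x":-1,"y":-2,"z":-95,"spin":0},{"x":-1,"y":-2,"z":-130,"spin":0},{"x":-1,"y":-2,"z":-150,"spin":0},{"x":-1,"y":-2,"z":-161,"spin":0},{"x":-1,"y":-2,"z":-161,"spin":0}]'
python3 -m inch '[{"x":0,"y":0,"z":0,"spin":0},{"x":0,"y":0,"z":0,"spin":0},{"x":0,"y":0,"z":0,"spin":0},{"x":0,"y":0,"z":0,"spin":0}]' 1
```

```text
time_s: 8.7
tcp_pos: [0.4955, -0.1423, 0.0343]
orientation: [-0.0, 0.148, 0.989, 0.0]
wrist_force: [-0.3, 0.5, 0.2]
width: 0.6
time_s: 9.2
tcp_pos: [0.4966, -0.1432, 0.0358]
orientation: [0.001, 0.149, 0.989, -0.0]
wrist_force: [0.2, 1.4, 6.8]
width: 0.384
```

```bash
python3 -m inch '[{"x":0,"y":0,"z":20,"spin":0},{"x":0,"y":0,"z":70,"spin":0},{"x":0,"y":0,"z":120,"spin":0},{"x":6,"y":20,"z":150,"spin":0},{"x":18,"y":75,"z":155,"spin":0},{"x":30,"y":130,"z":155,"spin":0},{"x":42,"y":185,"z":155,"spin":0},{"x":54,"y":240,"z":155,"spin":0}]'
python3 -m inch '[{"x":8,"y":34,"z":0,"spin":0},{"x":15,"y":63,"z":0,"spin":0},{"x":15,"y":63,"z":-10,"spin":0},{"x":15,"y":63,"z":-20,"spin":0},{"x":15,"y":63,"z":-20,"spin":0},{"x":15,"y":63,"z":-20,"spin":0}]'
python3 - <<'E'
from h import *
i=cams.camera_info("wrist");a=cams.get_image("wrist");cv2.imwrite("pics/w5.png",a);s=cams.get_image("scene");cv2.imwrite("pics/s5.png",s)
np.savez("w5.npz",K=i["K"],T=i["cam_to_world"])
print(robot.get_obs()["tcp_pos"],i["cam_to_world"])
f=lambda im,x,y,k,w,h:cv2.resize(im[y:y+h,x:x+w],None,fx=k,fy=k,interpolation=2)
cv2.imwrite("pics/c5.png",np.hstack([f(a,230,150,2.4,165,250),f(s,330,135,5,80,120)]))
E
```

```text
time_s: 10.2
tcp_pos: [0.5494, 0.099, 0.1896]
orientation: [0.0, 0.149, 0.989, -0.0]
wrist_force: [1.1, -0.5, -0.4]
width: 0.383
time_s: 10.95
tcp_pos: [0.5644, 0.1594, 0.1693]
orientation: [-0.0, 0.149, 0.989, -0.0]
wrist_force: [1.5, 0.8, -0.3]
width: 0.386
[0.5647 0.1597 0.1698] [[ 0.2953  0.9225  0.2484  0.5009]
 [ 0.9554 -0.285  -0.0776  0.1775]
 [-0.0008  0.2602 -0.9656  0.2937]
 [ 0.      0.      0.      1.    ]]
```

View pics/c5.png

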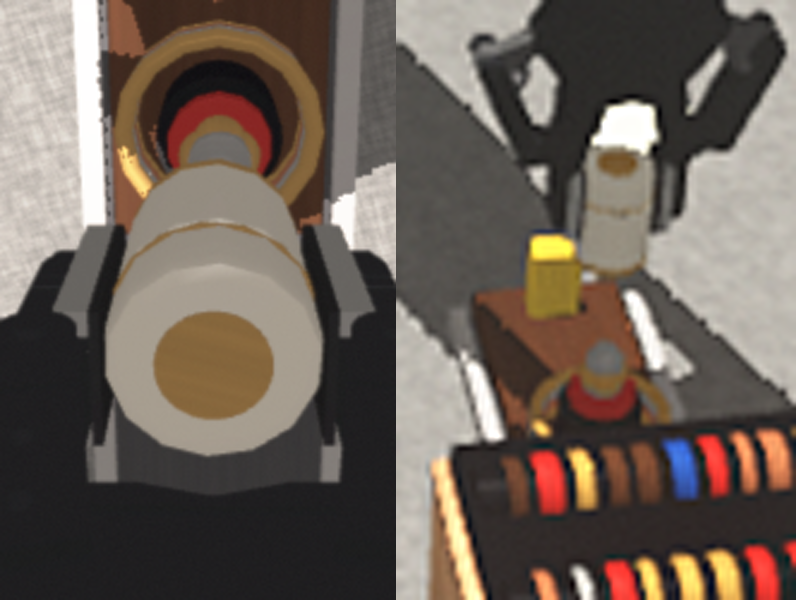

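The cap hangs upright between the pads with its brass centre at wrist (318,301). The stud tip is just beyond it at about (321,207). I now take the cap-to-stud offset from the same camera.

Run:
```python
from h import *
a=cv2.imread("pics/w5.png");d=np.load("w5.npz");i=dict(K=d["K"],cam_to_world=d["T"])
for c in blobs(a,(10,90,60),(30,255,255),300,(285,270,350,330))[:1]:
    e=cv2.fitEllipse(c);print("brass",e,plane("wrist",e[0],.188,i),plane("wrist",e[0],.190,i))
w=cv2.imread("pics/w3.png");cv2.imwrite("pics/c6.png",cv2.resize(w[225:285,310:390],None,fx=9,fy=9,interpolation=cv2.INTER_NEAREST))
```

```text
brass ((318.5267028808594, 301.85003662109375), (43.95810317993164, 49.038753509521484), 88.48554229736328) [0.562  0.1585 0.188 ] [0.5608 0.1589 0.19  ]
```

View pics/c6.png

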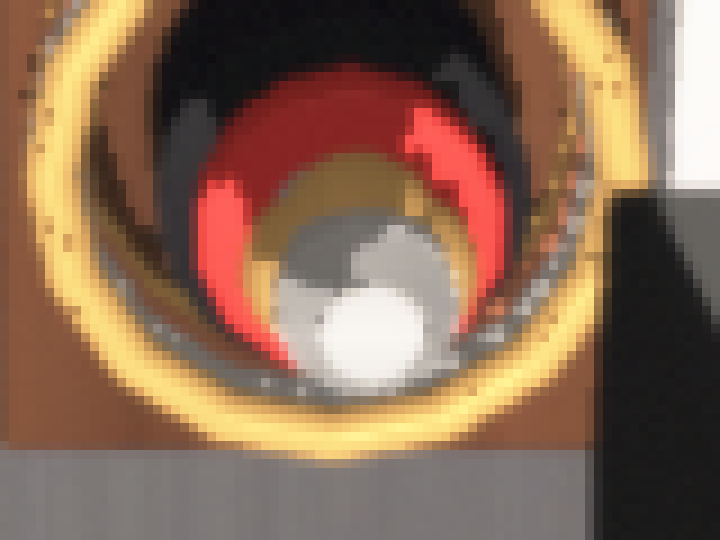

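The stud top centre at w3 (350.6,261.7) gives (0.566,0.159), which agrees with the grip +105 mm estimate of (0.567,0.159). The cap needs about +4 mm in x. I descend stepwise, watching the force.

```bash
python3 -m inch '[{"x":4,"y":0,"z":-20,"spin":0},{"x":4,"y":0,"z":-40,"spin":0},{"x":4,"y":0,"z":-50,"spin":0},{"x":4,"y":0,"z":-50,"spin":0},{"x":4,"y":0,"z":-50,"spin":0}]'
python3 -m inch '[{"x":0,"y":0,"z":-3,"spin":0},{"x":0,"y":0,"z":-6,"spin":0},{"x":0,"y":0,"z":-6,"spin":0}]'
python3 -m inch '[{"x":0,"y":0,"z":-3,"spin":0},{"x":0,"y":0,"z":-3,"spin":0}]'
python3 - <<'E'
from h import *
s=cams.get_image("scene");a=cams.get_image("wrist");f=lambda im,x,y,k,w,h:cv2.resize(im[y:y+h,x:x+w],None,fx=k,fy=k,interpolation=2)
cv2.imwrite("pics/c7.png",np.hstack([f(a,230,150,2.4,165,250),f(s,330,135,5,80,120)]))
E
```

```text
time_s: 11.68
tcp_pos: [0.5687, 0.1604, 0.1196]
orientation: [0.0, 0.149, 0.989, 0.0]
wrist_force: [0.1, -1.1, -0.8]
width: 0.384
time_s: 12.05
tcp_pos: [0.5682, 0.1603, 0.1131]
orientation: [-0.0, 0.149, 0.989, -0.0]
wrist_force: [-0.0, 0.3, -1.1]
width: 0.382
time_s: 12.3
tcp_pos: [0.5682, 0.1603, 0.11]
orientation: [-0.0, 0.149, 0.989, -0.0]
wrist_force: [0.3, 0.3, -0.4]
width: 0.388
```

View pics/c7.png

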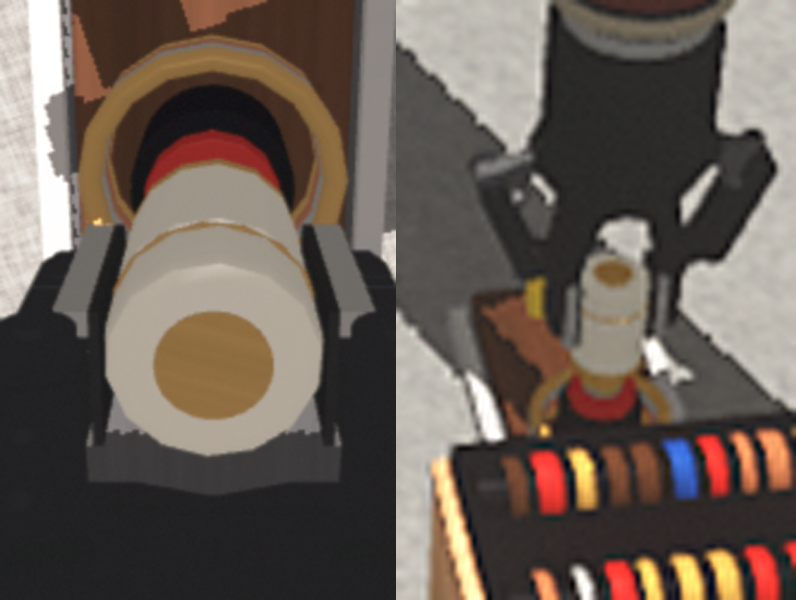

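The cap is over the tip, with the mouth about 5 mm below it, and there is no side force. Both views show it concentric with the red collar. I keep going down.

```bash
python3 -m inch '[{"x":0,"y":0,"z":-2,"spin":0},{"x":0,"y":0,"z":-3,"spin":0},{"x":0,"y":0,"z":-3,"spin":0}]'
python3 -m inch '[{"x":0,"y":0,"z":-2,"spin":0},{"x":0,"y":0,"z":-3,"spin":0},{"x":0,"y":0,"z":-3,"spin":0}]'
```

```text
time_s: 12.78
tcp_pos: [0.5683, 0.1603, 0.1072]
orientation: [-0.0, 0.149, 0.989, -0.0]
wrist_force: [0.5, -0.7, -0.5]
width: 0.382
time_s: 13.15
tcp_pos: [0.5683, 0.1602, 0.1045]
orientation: [-0.0, 0.149, 0.989, -0.0]
wrist_force: [-2.8, -1.6, 2.4]
width: 0.384
```

```bash
python3 -m inch '[{"x":-0.5,"y":0,"z":-2,"spin":0},{"x":-0.5,"y":0,"z":-4,"spin":0},{"x":-0.5,"y":0,"z":-4,"spin":0}]'
python3 -m inch '[{"x":0,"y":0,"z":-2,"spin":0},{"x":0,"y":0,"z":-4,"spin":0},{"x":0,"y":0,"z":-4,"spin":0}]'
python3 -m inch '[{"x":0,"y":0,"z":-2,"spin":0},{"x":0,"y":0,"z":-4,"spin":0},{"x":0,"y":0,"z":-4,"spin":0}]'
```

```text
time_s: 13.52
tcp_pos: [0.5683, 0.1603, 0.1012]
orientation: [0.001, 0.149, 0.989, 0.0]
wrist_force: [-2.4, -1.1, 4.8]
width: 0.384
time_s: 13.9
tcp_pos: [0.5676, 0.1602, 0.0953]
orientation: [-0.0, 0.149, 0.989, -0.0]
wrist_force: [1.8, -0.2, -4.8]
width: 0.383
time_s: 14.28
tcp_pos: [0.5678, 0.1603, 0.0923]
orientation: [-0.0, 0.149, 0.989, 0.0]
wrist_force: [-0.8, -0.7, -1.3]
width: 0.387
```

It clicked: fz went from +4.8 to −4.8 N. Next is pressing the collar down.

```bash
python3 -m inch '[{"x":0,"y":0,"z":-2,"spin":0},{"x":0,"y":0,"z":-4,"spin":0},{"x":0,"y":0,"z":-4,"spin":0}]'
python3 -m inch '[{"x":0,"y":0,"z":-2,"spin":0},{"x":0,"y":0,"z":-3,"spin":0},{"x":0,"y":0,"z":-3,"spin":0}]'
python3 -m inch '[{"x":0,"y":0,"z":-2,"spin":0},{"x":0,"y":0,"z":-2,"spin":0},{"x":0,"y":0,"z":-2,"spin":0}]'
```

```text
time_s: 14.65
tcp_pos: [0.5682, 0.1604, 0.0889]
orientation: [0.0, 0.149, 0.989, 0.0]
wrist_force: [-1.9, 0.3, 4.6]
width: 0.38
time_s: 15.02
tcp_pos: [0.5684, 0.1604, 0.0868]
orientation: [0.001, 0.149, 0.989, 0.0]
wrist_force: [-3.7, 0.0, 9.6]
width: 0.383
time_s: 15.4
tcp_pos: [0.5698, 0.16, 0.0866]
orientation: [0.002, 0.149, 0.989, 0.0]
wrist_force: [-3.3, -3.6, 17.0]
width: 0.386
```

```bash
python3 -m inch '[{"x":-1,"y":0,"z":0,"spin":0},{"x":-1,"y":0,"z":0,"spin":0},{"x":-1,"y":0,"z":0,"spin":0},{"x":-1,"y":0,"z":0,"spin":0}]'
python3 - <<'E'
from h import *
s=cams.get_image("scene");a=cams.get_image("wrist");f=lambda im,x,y,k,w,h:cv2.resize(im[y:y+h,x:x+w],None,fx=k,fy=k,interpolation=2)
cv2.imwrite("pics/c8.png",np.hstack([f(a,230,150,2.0,165,240),f(s,180,90,2.0,230,240)]))
E
```

```text
time_s: 15.9
tcp_pos: [0.5697, 0.16, 0.0867]
orientation: [0.003, 0.149, 0.989, 0.0]
wrist_force: [-1.1, -2.7, 13.4]
width: 0.387
```

View pics/c8.png

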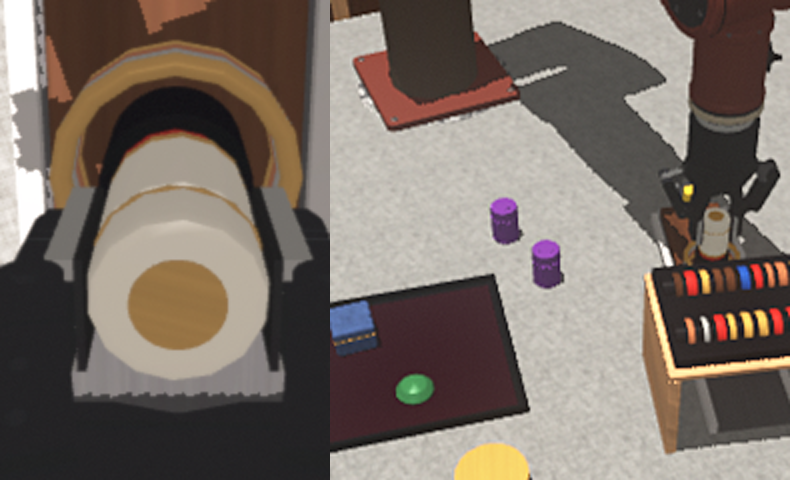

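The cap covers the collar almost entirely, with only a thin red sliver showing at wrist crop (170,132). The bystanders in view are where they were. The push is steady at 13 N and z no longer changes, so I hand in.

Run:
```python
from rig import robot
o=robot.get_obs();print(o["tcp_pos"],o["wrist_force"],o["time_s"]);print(robot.hand_in())
```

```text
[0.56967086 0.16003549 0.08666848] [-1.07006571 -2.90145246 13.68733177] 16.0
the job is handed in; nothing more can be done
None
```

I pulled the sledge out to its front stop, clicked the white cap onto the stud and pressed it down on the collar. I handed in at 16.0 s with the gripper still holding and pushing; no verdict was reported.

- **Sledge:** it stopped hard at the front with 37 N on the wrist after about 126 mm of travel. While I was pressing the cap, the tool crept about 1.5 mm towards the display. The sledge may have moved with it, but that is well inside the 12 mm allowed.
- **Cap:** the vertical force went from +4.8 N to −4.8 N as the cap passed the balls, which I take as the click.
- **Collar:** the height stayed at 86.7 mm while the push rose from 9.6 N to 17 N, so the collar is bottomed. At hand-in the push was a steady 13.7 N.
- **Bystanders:** in the last scene crop the ring box, brooch and tin had not visibly moved. The jar, bangle and tag block were outside that crop and not checked at the end.
- **Other mishaps:** my first move command was refused because its rows left out z, so the arm did not move. Camera estimates of the cap's position between the fingers differed by about 2 mm. I took a middle value, and side forces stayed within about 5 N as the cap went down.

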